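Fresh block battery for the bench meter

ROBOT

A 6-joint arm with a two-finger parallel gripper is mounted at the origin on the work surface. World frame = base frame: x ahead of the robot, y to its left, z up, the work surface at z = 0. Lengths are in m, angles in degrees, forces in N, time in s.
With the tool pointing down it reaches from about 0.275 to 0.975 m from the base axis. Payload 8.4 kg.
Tool frame: the origin (TCP) lies at the centre of the arm's flange, where the gripper is bolted on; the fingertips stand 190 mm ahead of it and the grasp point (between the pads) lies 171 mm ahead of it; z points along the fingers, y is the line along which they close (so a half turn about z gives the same grasp; the last joint's range is limited). The gripper opens to 92 mm and grips with 3 to 60 N. Pads are 20 mm wide; open, the fingers measure 128 mm over their backs; the gripper's body (75 mm by 189 mm) begins 69 mm behind the grasp point.
Start: joints at [-72.903, 20.225, 93.587, -0, 66.188, -0.138], TCP at [0.185, -0.597, 0.405] pointing down, gripper open.
Joint ranges: [-150.9, 150.9], [-52.94, 120.26], [3.33, 152.33], [-74.26, 254.26], [0, 154.13], [-172.89, 172.89]. Speed limits (degrees/s): [127.2, 127.2, 159.86, 180, 180, 180].

INTERFACE

Orientations are given as [roll, pitch, yaw] about the fixed x, y, z axes, in that order (R = Rz(yaw) Ry(pitch) Rx(roll)).
In Python, from cell import observe, get_image, sign_off gives the robot as it stands.
- The arm moves only by the shell command python3 -m pendant 'ROWS'. ROWS is JSON, a list of rows, each a list of 5 numbers: the shift along the tool's x, y, z in m, then the turn about the tool's z in units of 5 degrees (1.0 is 5 degrees), then the finger opening in m, from 0 to 0.0919. A call has 1 to 20 rows; each row is the pose to reach, as a shift and turn from the pose commanded when the call began, along the tool's axes at that moment; what a row does not reach only later rows make up. A row lasts 1/8 s, in which the tool goes at most 62.5 mm and 10.7 degrees, less where a joint would pass 70% of its speed; a pose out of reach is approached as far as the arm can. A call with a gripper value outside its range is refused whole. The fingers move at their own pace and stop on an object; the grip force is fixed at half the most. Time passes only in rows, so rows that repeat a pose let the fingers close. It gives the time, the measured TCP pose, the force, the opening and the grip force at its end, in the units of the state.
- observe(): the state, without advancing time (a new reading comes with each control period).
- get_image(name): name is "side" or "top" or "wrist"; returns a dict with "image" (480x640x3 uint8, red, green, blue), "fovy" (degrees; the focal length in pixels is half the picture's height over the tangent of half this angle, whatever the lens; pixels are square), "cx", "cy" (the principal point, pixels), "T" (4x4, takes a point from camera to world coordinates). Camera axes: x right, y up, looking along -z (the intrinsics and any distortion apply to the point x, -y, -z); pixel columns grow to the right and rows downward; lengths in m; the calibration is good to about 2 mm. The wrist camera is an equidistant fisheye: a pixel r from the principal point sees the ray r / f radians off the axis. A picture is of the moment at which its call begins. There is no depth.
- sign_off(): hands the job in; it is judged then, once.
The state is a dict: "time": time; "qpos": joint angles; "dq": joint speeds; "tau": joint torques, N m; "eef_pos": TCP position; "tool_rot": TCP orientation; "wrist_force": force on the tool from outside, world axes, zero at the start; "torque": the same for the moment, N m; "opening": finger opening in m; "grasp_force": force on a finger pad.
Only numpy, scipy, OpenCV 4.12 (cv2) and the standard library are available. Lean on these libraries where they do the work, as an engineer would, in place of code of your own. Each camera call takes 0.05 s, during which the arm holds its last target. There are 200 camera calls.

TASK

The yellow meter lying on its face needs a new battery: squeeze in the two red sprung tabs on the sides of its grey battery cover while lifting the cover straight up and off, and set the cover right way up on the black rubber mat. Then take the orange-and-black block battery out of the blue sloped bin and lay it flat in the meter's black battery cradle, its brass terminals towards the cradle's brass contact plate. Leave the other parts in the bin, the wire spool and the screwdriver where they are.

Things in the scene. Friction and masses are not known exactly. Their poses are not given: they have to be found in the camera images.
- meter: Yellow hand-held meter 190 x 90 mm (x, y), lying face down, fixed in a green holder on the bench; origin under its centre at bench level, x along its length, z up. Its grey back (the deck) is level, 45 mm above the bench; the battery cradle is in its middle, at first under the cover. The holder's jaws reach y = +-58 mm, 36 mm high; its base is 110 x 130 mm.
- cradle (a point): Centre of the open-topped black cradle's level floor, 6 mm above the deck (51 mm above the bench), axes as the meter's. Inside 54 x 32 mm (x, y); walls 2 mm thick, 4 mm higher than the floor, except at the +x end: a brass contact plate 10 mm higher than the floor, towards which the terminals must point.
- cover: Grey snap cover, an upside-down box 67 x 48 mm (x, y), 36 mm tall, 80 g with its tabs; origin at the centre of its open underside, z up. At first latched on the deck over the cradle, axes as the meter's. In its +y and -y sides sit two red sprung tabs. Pinch both tabs across y from above, fingertips 14 to 18 mm above its underside, and lift straight up.
- bin: Blue three-compartment bin, fixed; origin at bench level under its middle, x level, uphill (about to the robot's left), y along its 276 mm width, z up. Compartments centred at y = -91, 0, +91 mm, 86 to 88 mm wide, 105 mm long inside. The floor slopes 35 degrees, rising to +x from 14 mm height at x = -45 mm. Walls 4 mm thick, 22 mm high, square to the floor. Come in tilted, square to the floor.
- battery: Block battery 48.5 x 26.5 x 17.5 mm (x, y, z), 46 g, orange with a black end; origin at the centre of its underside, x towards the black end with two brass terminals, z out of its top face. At first it lies flat on the sloping floor of one compartment (which one varies), near the low wall, terminals uphill. Grip it across its 26.5 mm width.
- terminals (a point): Between the brass terminals, at the middle of the battery's end face: 24 mm along +x and 9 mm along z from the battery's origin.
- relay: White relay block with a copper patch, 36 x 28 x 20 mm, lying in another compartment; leave alone. Origin at the centre of its underside.
- capacitor: Green box capacitor 42 x 22 x 18 mm with two wire ends, lying in another compartment; leave alone. Origin at the centre of its underside.
- mat: Black rubber mat 180 x 180 mm, 3 mm thick, fixed flat on the bench; origin at the centre of its underside.
- spool: Blue wire spool standing on the bench, 70 mm diameter, 40 mm tall; leave alone. Origin at the centre of its underside.
- screwdriver: Screwdriver lying on the bench, 180 mm long; leave alone. Origin about its middle, at bench level.
- keeper (a point): Top of the dark steel keeper on the deck's +y side, which catches the hook of a cover tab; a twin stands at the -y side. 9 mm above the deck (54 mm above the bench), 24 mm long along the meter's x, they span |y| = 29 to 36.5 mm in the meter's frame. Keep fingertips above them.
- bar (a point): Middle of the steel carrying bar, 16 mm thick, that runs along the bin's y (260 mm) over all compartments, 130 mm above the bench, x = -12 mm in the bin's frame: it bars the way straight down to the parts. From each end (y = +-130 mm) a 10 mm rod runs back to x = +55 mm at 110 mm height, then down to the bin.
- tab_left (a joint): Red sprung tab on the cover's +y side: inward travel in m, 0 = out, 0.006 = fully in; its hook clears the keeper from about 0.004. 2.4 N starts it, 7.2 N holds it fully in; it springs back. 30 mm wide along x; ribbed pad 12 to 32 mm above the underside, outer face 31 mm from the cover's middle when out: a grasp over both tabs spans 62 mm, 50 mm with both in. Grip with 20 to 30 N.
- tab_right (a joint): The same tab on the cover's -y side: inward travel in m, 0 = out, 0.006 = fully in.
Things that resemble listed ones, but are neither listed nor needed, are in the scene too. There is more than one size of the meter; the job needs the largest. There is more than one size of the battery; the job needs the smaller.

How it is judged (in metres and radians):
On the way:
1. the cover is lifted 15 mm or more off the deck, over the meter, with both tabs held in (z of cover in the frame of meter above 0.06 m and horizontal distance between cover and meter below 0.04 m and value of joint each of tab_left, tab_right above 0.002 m), for 0.05 s.
At the end, for the whole second after the job is handed in: The battery lies flat in the cradle (within 4.5 mm of its middle, on its floor within 3 mm, tilted less than 0.1 rad), terminals at the contact-plate end; the cover stands right way up on the mat, its centre within 65 mm of the mat's centre along each side; both are released and at rest (x of battery in the frame of cradle between -0.0045 and 0.0045 m and y of battery in the frame of cradle between -0.0045 and 0.0045 m and z of battery in the frame of cradle between -0.003 and 0.003 m and angle between each of battery, cover's own z axis and vertical below 0.1 rad and x of terminals in the frame of cradle above 0.018 m and x of cover in the frame of mat between -0.065 and 0.065 m and y of cover in the frame of mat between -0.065 and 0.065 m and z of cover in the frame of mat between -0.001 and 0.007 m and linear speed of each of battery, cover below 0.02 m/s and angular speed of each of battery, cover below 0.2 rad/s); the robot touches nothing.
It fails at once if the relay is moved by more than 30 mm (distance of relay from where it was at the start of the episode above 0.03 m).
It fails at once if the capacitor is moved by more than 30 mm (distance of capacitor from where it was at the start of the episode above 0.03 m).
It fails at once if the spool is moved by more than 30 mm (distance of spool from where it was at the start of the episode above 0.03 m).
It fails at once if the screwdriver is moved by more than 30 mm (distance of screwdriver from where it was at the start of the episode above 0.03 m).
It also fails if it takes over 58 s, if anything falls off the work surface, if the arm or the gripper's body presses on something with over 40 N, if the wrist force passes 120 N, or if a joint passes its speed limit or range.

## Working session

There is one attempt and no reset: what is moved stays moved. The work goes in short steps, Python scripts to look and compute and a shell command to move; the robot and the scene stay as the last step left them, time stands still between calls to the robot, and variables do not carry over. Pictures are saved under pics/ and viewed, at most 10 in all, crops included, and the job is handed in when it is done.

```bash
ls; mkdir -p pics; cat > h.py <<'E'
import numpy as np,cv2
from cell import observe,get_image
def save(n,f=None):
    d=get_image(n); cv2.imwrite('pics/'+(f or n)+'.png',d['image'][:,:,::-1]); np.save('pics/'+(f or n)+'.npy',d,allow_pickle=True); return d
def load(f): return np.load('pics/'+f+'.npy',allow_pickle=True).item()
def ray(d,u,v):
    f=240/np.tan(np.radians(d['fovy'])/2); x=(u-d['cx']);y=(v-d['cy']); r=np.hypot(x,y)
    if d.get('fish'): 
        t=r/f; c=np.array([np.sin(t)*x/max(r,1e-9),-np.sin(t)*y/max(r,1e-9),-np.cos(t)])
    else: c=np.array([x/f,-y/f,-1])
    T=np.array(d['T']); return T[:3,3],T[:3,:3]@c
def hit(d,u,v,z):
    o,r=ray(d,u,v); return o+r*(z-o[2])/r[2]
def proj(d,p):
    T=np.array(d['T']); c=T[:3,:3].T@(np.array(p)-T[:3,3]); f=240/np.tan(np.radians(d['fovy'])/2)
    x,y,z=c[0],-c[1],-c[2]
    if d.get('fish'):
        r=np.hypot(x,y); t=np.arctan2(r,z); return d['cx']+f*t*x/r,d['cy']+f*t*y/r
    return d['cx']+f*x/z,d['cy']+f*y/z
E
python3 - <<'E'
from h import *
for n in('top','side','wrist'):
    d=save(n); print(n,{k:v for k,v in d.items() if k!='image'})
print(observe())
a=load('top')['image'];
E
```

```text
pics
top {'fovy': 54.861340904792634, 'cx': 317.915687374183, 'cy': 240.26945745118599, 'T': array([[-0.00969916,  0.98791367, -0.15470132,  0.47987819],
       [-0.99993332, -0.01055179, -0.00469124, -0.02791059],
       [-0.00626691,  0.1546455 ,  0.98795015,  0.92949737],
       [ 0.        ,  0.        ,  0.        ,  1.        ]])}
side {'fovy': 49.81513512057811, 'cx': 324.83510227222473, 'cy': 237.1687980303875, 'T': array([[-0.91765738,  0.25075011, -0.30826824,  0.29680834],
       [-0.39700841, -0.61173205,  0.6842282 ,  0.6448223 ],
       [-0.01700727,  0.75027214,  0.66091033,  0.73981412],
       [ 0.        ,  0.        ,  0.        ,  1.        ]])}
wrist {'fovy': 65.70646984690485, 'cx': 323.0144237873327, 'cy': 242.6454402716653, 'T': array([[ 0.29523298,  0.92442774,  0.24139354,  0.25333265],
       [-0.9554239 ,  0.2860849 ,  0.07294241, -0.57529697],
       [-0.00162906, -0.25216816,  0.96768206,  0.38326657],
       [ 0.        ,  0.        ,  0.        ,  1.        ]])}
{'time': 0.15, 'qpos': array([-7.29027904e+01,  2.02519268e+01,  9.36173235e+01,  6.19171955e-04,
        6.61901588e+01, -1.37520322e-01]), 'dq': array([-0.07099558, -0.06731782, -0.11541894,  0.05730983,  0.06023344,
        0.03852973]), 'tau': array([-4.64254244e-04, -5.94208896e+01, -3.34469461e+01,  6.97298767e-02,
        2.04436242e-02, -6.14833743e-05]), 'eef_pos': array([ 0.18512925, -0.59676849,  0.40416649]), 'tool_rot': array([-1.79940592e+02, -7.08805867e-04,  1.72344793e+01]), 'wrist_force': array([-0.70372178, -0.8840131 , -0.13675232]), 'torque': array([-0.10388757,  0.0399258 ,  0.00880533]), 'grasp_force': 0.0, 'opening': 0.0922338731964665}
```

View pics/top.png

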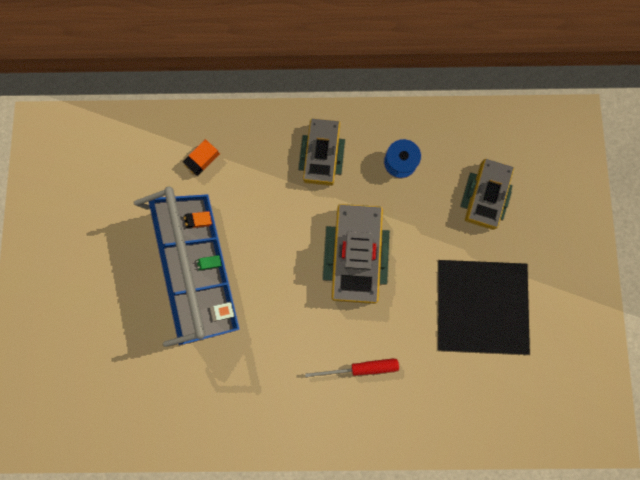

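View pics/side.png

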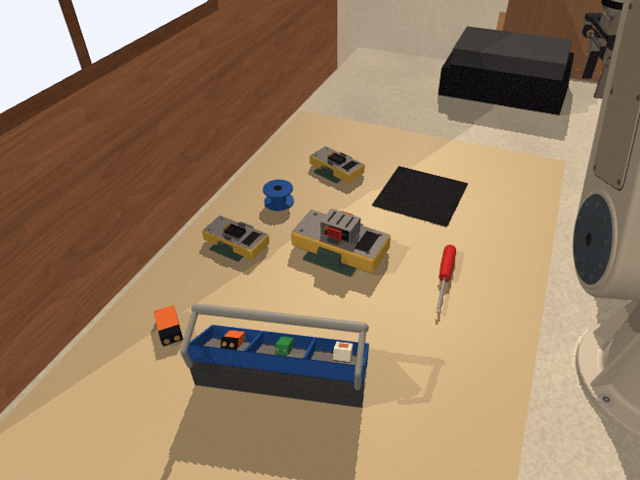

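Shown so far:
- **Meters:** the large one, with the cover and red tabs, is at top (358,254). Smaller ones are at (322,152) and (489,193).
- **Batteries:** the small one is in the bin's +y-end compartment at (200,219). The larger decoy is on the bench at (201,157).
- **Other parts:** capacitor (209,262), relay (222,311), mat (484,307).

My choice is the meter at (358,254) and the battery at (200,219).

```bash
python3 - <<'E'
from h import *
d=load('top');im=d['image'];hsv=cv2.cvtColor(im,cv2.COLOR_RGB2HSV)
def blobs(m,box,mn=15):
    u0,v0,u1,v1=box; M=np.zeros(m.shape,np.uint8);M[v0:v1,u0:u1]=m[v0:v1,u0:u1]
    n,l,s,c=cv2.connectedComponentsWithStats(M)
    out=[]
    for i in range(1,n):
        if s[i,4]>=mn:
            cs,_=cv2.findContours((l==i).astype(np.uint8),0,2); out.append((c[i],s[i],cv2.minAreaRect(cs[0])))
    return out
H,S,V=[hsv[...,i].astype(int) for i in range(3)]
red=(((H<6)|(H>172))&(S>150)&(V>90))
for c,s,r in blobs(red,(330,230,390,270),5): print('tab',c,s,hit(d,*c,.067).round(4))
mat=(V<40)
for c,s,r in blobs(mat,(425,250,540,365),500): print('mat',hit(d,*r[0],.003).round(4),[hit(d,*p,.003).round(3) for p in cv2.boxPoints(r)])
yel=(H>18)&(H<30)&(S>190)&(V>120)
for c,s,r in blobs(yel,(325,200,390,310),20): print('yel',c,s)
gry=(S<60)&(V>70)
for c,s,r in blobs(gry,(328,203,388,306),300): print('gry',c,s,r,[hit(d,*p,.045).round(4) for p in cv2.boxPoints(r)],hit(d,*r[0],.045))
ora=(H>=5)&(H<14)&(S>190)&(V>150)
for c,s,r in blobs(ora,(140,130,245,345),20): print('ora',c,s,r)
blue=(H>105)&(H<125)&(S>150)
for c,s,r in blobs(blue,(140,180,245,350),200): print('blue',c,s,r,[hit(d,*p,.03).round(3) for p in cv2.boxPoints(r)])
a=cv2.resize(im[190:320,135:400],None,fx=3,fy=3,interpolation=cv2.INTER_CUBIC);
cv2.imwrite('pics/c1.png',a[:,:,::-1])
E
```

```text
tab [343.52631579 249.26315789] [342 241   4  17  57] [ 0.5973 -0.0718  0.067 ]
tab [373.68421053 251.63157895] [372 243   4  17  57] [ 0.5922 -0.1284  0.067 ]
mat [ 0.4878 -0.3499  0.003 ] [array([ 0.58 , -0.267,  0.003]), array([ 0.578, -0.445,  0.003]), array([ 0.398, -0.431,  0.003]), array([ 0.4  , -0.258,  0.003])]
yel [379.70731707 257.3902439 ] [379 242   3  31  41]
gry [358.05422761 247.22868355] [ 335  205   46   96 2803] ((357.7470703125, 252.5466766357422), (41.23204803466797, 93.19316101074219), 3.5763344764709473) [array([ 0.5075, -0.0537,  0.045 ]), array([ 0.6883, -0.0678,  0.045 ]), array([ 0.6823, -0.1482,  0.045 ]), array([ 0.5019, -0.1316,  0.045 ])] [ 0.59361374 -0.10023473  0.045     ]
ora [203.10462287 152.8783455 ] [189 140  29  27 411] ((203.25001525878906, 152.75), (16.970561981201172, 23.33452033996582), 45.0)
ora [201.74850299 217.8742515 ] [193 212  18  14 167] ((201.481689453125, 218.33535766601562), (12.478763580322266, 16.785593032836914), 83.6598129272461)
blue [210.90605096 245.32643312] [176 195  56 107 628] ((203.24441528320312, 249.05897521972656), (113.70394134521484, 32.079952239990234), 77.00537872314453) [array([0.711, 0.262, 0.03 ]), array([0.725, 0.2  , 0.03 ]), array([0.504, 0.144, 0.03 ]), array([0.491, 0.204, 0.03 ])]
blue [165.61051005 263.83771252] [150 198  36 138 647] ((170.92010498046875, 266.1929931640625), (138.7664031982422, 16.616043090820312), 77.79953002929688) [array([0.706, 0.315, 0.03 ]), array([0.712, 0.283, 0.03 ]), array([0.445, 0.216, 0.03 ]), array([0.439, 0.247, 0.03 ])]
```

View pics/c1.png

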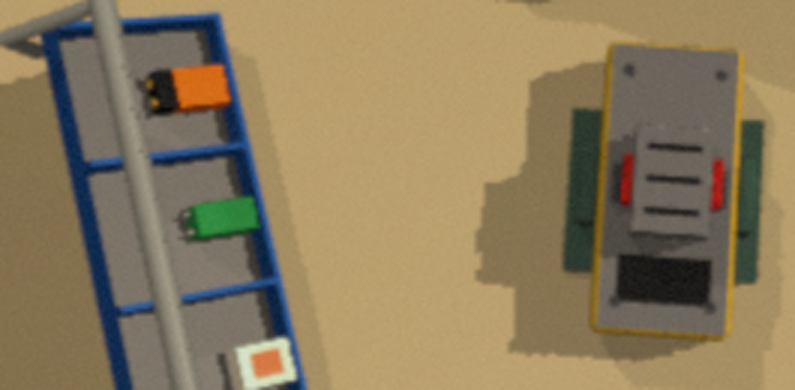

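Confirmed: the cover is on the large meter, with its tabs near (343,249) and (374,252), which puts it at about (0.595,-0.100) with yaw about -4.8°. The small battery's terminals face left, uphill. I'll move above the cover.

```bash
python3 -m pendant '[[0.538,-0.353,0,4.4,0.0915],[0.538,-0.353,0,4.4,0.0915],[0.538,-0.353,0,4.4,0.0915],[0.538,-0.353,0,4.4,0.0915],[0.538,-0.353,0,4.4,0.0915],[0.538,-0.353,0,4.4,0.0915],[0.538,-0.353,0,4.4,0.0915],[0.538,-0.353,0,4.4,0.0915],[0.538,-0.353,0,4.4,0.0915],[0.538,-0.353,0,4.4,0.0915],[0.538,-0.353,0.05,4.4,0.0915],[0.538,-0.353,0.05,4.4,0.0915],[0.538,-0.353,0.05,4.4,0.0915],[0.538,-0.353,0.05,4.4,0.0915]]'
python3 - <<'E'
from h import *
d=save('wrist','w2'); o=observe(); print(o['eef_pos'],o['tool_rot'],o['time'],d['T'].round(3).tolist())
d['fish']=1; im=d['image'];hsv=cv2.cvtColor(im,cv2.COLOR_RGB2HSV)
H,S,V=[hsv[...,i].astype(int) for i in range(3)]
red=(((H<6)|(H>172))&(S>150)&(V>60)).astype(np.uint8)
n,l,s,c=cv2.connectedComponentsWithStats(red)
for i in range(1,n):
    if s[i,4]>50: print(c[i],s[i],hit(d,*c[i],.067).round(4))
E
```

```text
time: 1.9
eef_pos: [0.5944, -0.1014, 0.3564]
tool_rot: [180.0, -0.1, -4.8]
wrist_force: [0.1, -0.4, -0.7]
opening: 0.0913
grasp_force: 0.0
[ 0.59439884 -0.10143914  0.35633988] [ 1.79982852e+02 -1.31765741e-01 -4.84392307e+00] 1.95 [[-0.085, 0.965, 0.249, 0.666], [-0.996, -0.083, -0.021, -0.107], [0.0, -0.25, 0.968, 0.336], [0.0, 0.0, 0.0, 1.0]]
[281.74550129 245.10539846] [277 221  10  47 389] [ 0.5972 -0.07    0.067 ]
[358.00992556 244.06699752] [354 220  10  47 403] [ 0.5931 -0.1271  0.067 ]
[365.79974969 416.87609512] [ 324  401   81   29 1598] [ 0.4256 -0.1265  0.067 ]
```

View pics/w2.png

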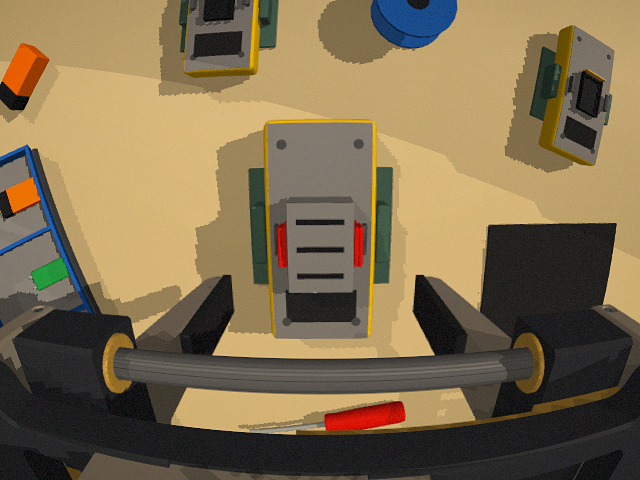

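The cover tabs are at (282,245) and (358,244) in the wrist view, which agrees with the top view to about 2 mm. I'll descend and pinch.

```bash
python3 -m pendant '[[0,-0.002,0.05,0,0.0915],[0,-0.002,0.095,0,0.0915],[0,-0.002,0.104,0,0.0915],[0,-0.002,0.104,0,0.0915],[0,-0.002,0.104,0,0.0915]]'; python3 -m pendant '[[0,0,0,0,0.045],[0,0,0,0,0.045],[0,0,0,0,0.045],[0,0,0,0,0.045],[0,0,0,0,0.045]]'
```

```text
time: 2.58
eef_pos: [0.5955, -0.0987, 0.2528]
tool_rot: [180.0, -0.2, -4.8]
wrist_force: [0.2, 0.0, -0.2]
opening: 0.0914
grasp_force: 0.0
time: 3.2
eef_pos: [0.5948, -0.0985, 0.2513]
tool_rot: [180.0, -0.0, -4.8]
wrist_force: [-1.5, 0.3, 6.2]
opening: 0.0491
grasp_force: 30.0
```

```bash
python3 -m pendant '[[0,0,-0.015,0,0.045],[0,0,-0.03,0,0.045],[0,0,-0.045,0,0.045],[0,0,-0.07,0,0.045],[0,0,-0.1,0,0.045],[0,0,-0.1,0,0.045]]'; python3 -m pendant '[[-0.02,0.05,0,0,0.045],[-0.04,0.11,0,0,0.045],[-0.06,0.17,0,0,0.045],[-0.08,0.22,0,0,0.045],[-0.086,0.26,0,0,0.045],[-0.086,0.26,0.02,0,0.045],[-0.086,0.26,0.07,0,0.045],[-0.086,0.26,0.11,0,0.045],[-0.086,0.26,0.13,0,0.045],[-0.086,0.26,0.13,0,0.045]]'
```

```text
time: 3.95
eef_pos: [0.5954, -0.0985, 0.3537]
tool_rot: [180.0, -0.3, -4.8]
wrist_force: [0.4, 0.2, -0.9]
opening: 0.0487
grasp_force: 30.0
time: 5.2
eef_pos: [0.4869, -0.35, 0.2194]
tool_rot: [-179.9, 0.1, -4.8]
wrist_force: [-0.2, -0.8, -0.7]
opening: 0.049
grasp_force: 30.0
```

```bash
python3 - <<'E'
from h import *
d=save('top','t3'); s=save('side','s3')
cv2.imwrite('pics/c3.png',np.hstack([cv2.resize(d['image'][190:370,320:540],(400,327)),cv2.resize(s['image'][130:290,280:475],(399,327))])[:,:,::-1])
E
```

```text
(no output)
```

View pics/c3.png

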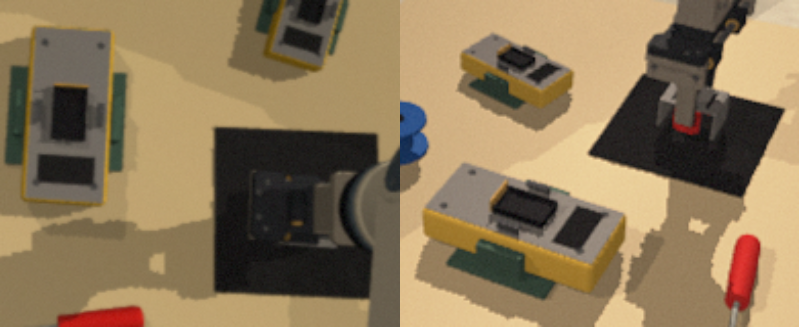

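The cover is in the hand over the mat, with a red tab visible at (686,125) in the crop. The cradle is open. Its brass plate is at the end away from the display, which is world +x. Next I'll lower the cover and release it.

```bash
python3 -m pendant '[[0,0,0.006,0,0.045],[0,0,0.009,0,0.045],[0,0,0.011,0,0.045],[0,0,0.011,0,0.045]]'; python3 -m pendant '[[0,0,0,0,0.0915],[0,0,0,0,0.0915],[0,0,0,0,0.0915],[0,0,0,0,0.0915],[0,0,-0.04,0,0.0915],[0,0,-0.08,0,0.0915],[0,0,-0.12,0,0.0915],[0,0,-0.15,0,0.0915]]'
```

```text
time: 5.8
eef_pos: [0.4873, -0.3503, 0.2097]
tool_rot: [-180.0, 0.0, -4.8]
wrist_force: [-0.5, -0.1, -0.8]
opening: 0.0486
grasp_force: 30.0
time: 6.8
eef_pos: [0.4874, -0.3504, 0.3616]
tool_rot: [180.0, -0.1, -4.8]
wrist_force: [-0.1, 0.3, -1.0]
opening: 0.0914
grasp_force: 0.0
```

The cover is released on the mat. A row can only turn about tool z, so the tilt has to come from an out-of-reach pose that the arm approaches as best it can. I'll swing round to the left of the bin and test that in free air.

```bash
python3 -m pendant '[[-0.116,-0.944,-0.06,-21.8,0.05],[-0.116,-0.944,-0.06,-21.8,0.05],[-0.116,-0.944,-0.06,-21.8,0.05],[-0.116,-0.944,-0.06,-21.8,0.05],[-0.116,-0.944,-0.06,-21.8,0.05],[-0.116,-0.944,-0.06,-21.8,0.05],[-0.116,-0.944,-0.06,-21.8,0.05],[-0.116,-0.944,-0.06,-21.8,0.05],[-0.116,-0.944,-0.06,-21.8,0.05],[-0.116,-0.944,-0.06,-21.8,0.05],[-0.116,-0.944,-0.06,-21.8,0.05],[-0.116,-0.944,-0.06,-21.8,0.05],[-0.116,-0.944,-0.06,-21.8,0.05],[-0.116,-0.944,-0.06,-21.8,0.05],[-0.116,-0.944,-0.06,-21.8,0.05],[-0.116,-0.944,-0.06,-21.8,0.05],[-0.116,-0.944,-0.06,-21.8,0.05]]'
python3 -c "
from h import *
o=observe();print(o['qpos'].round(1),o['tool_rot'].round(1),o['time'])
save('wrist','w4')"
```

```text
time: 8.93
eef_pos: [0.4498, 0.6003, 0.419]
tool_rot: [-180.0, 0.0, 104.3]
wrist_force: [-0.0, -1.2, -0.1]
opening: 0.0499
grasp_force: 0.0
[53.  30.9 75.2 -0.  74.  38.7] [-180.     0.   104.3] 8.925
```

```bash
python3 -m pendant '[[0.38,-0.584,0,0,0.05],[0.38,-0.584,0,0,0.05],[0.38,-0.584,0,0,0.05],[0.38,-0.584,0,0,0.05],[0.38,-0.584,0,0,0.05],[0.38,-0.584,0,0,0.05],[0.38,-0.584,0,0,0.05],[0.38,-0.584,0,0,0.05],[0.38,-0.584,0,0,0.05],[0.38,-0.584,0,0,0.05],[0.38,-0.584,0,0,0.05],[0.38,-0.584,0,0,0.05],[0.38,-0.584,0,0,0.05],[0.5,-0.584,0,0,0.05],[0.6,-0.584,0,0,0.05],[0.7,-0.584,0,0,0.05],[0.75,-0.584,0,0,0.05]]'
python3 -c "
from h import *
o=observe();print(o['qpos'].round(1),o['tool_rot'].round(1),o['time'])"
```

```text
time: 11.1
eef_pos: [-0.2487, 0.9965, 0.4137]
tool_rot: [180.0, -1.8, 104.0]
wrist_force: [-11.1, 45.1, 68.6]
opening: 0.0498
grasp_force: 0.0
[103.9  69.5   3.3  -0.  105.4  89.9] [180.   -1.8 104. ] 11.1
```

```bash
python3 -m pendant '[[0,0,0,0,0.05],[0,0,0,0,0.05]]'
python3 -c "
from h import *
o=observe();print(o['qpos'].round(2),o['tool_rot'].round(2),o['time'])"
```

```text
time: 11.35
eef_pos: [-0.2503, 0.996, 0.4155]
tool_rot: [180.0, -2.0, 104.1]
wrist_force: [0.4, 0.3, 2.4]
opening: 0.05
grasp_force: 0.0
[ 1.0402e+02  6.9400e+01  3.3400e+00 -2.0000e-02  1.0529e+02  8.9900e+01] [179.98  -1.97 104.12] 11.35
```

```bash
python3 -m pendant '[[0.06,0,0,0,0.05],[0.12,0,0,0,0.05],[0.18,0,0,0,0.05],[0.24,0,0,0,0.05]]'
python3 -c "
from h import *
o=observe();print(o['qpos'].round(2),o['tool_rot'].round(2),o['time'])"
```

```text
time: 11.85
eef_pos: [-0.2565, 1.0109, 0.3865]
tool_rot: [180.0, -4.7, 104.2]
wrist_force: [-0.4, -0.2, 0.2]
opening: 0.0499
grasp_force: 0.0
[104.15  71.05   3.33   0.   100.93  89.92] [180.    -4.68 104.23] 11.85
```

```bash
python3 -m pendant '[[0.6,0,-0.25,0,0.05],[0.6,0,-0.25,0,0.05],[0.6,0,-0.25,0,0.05],[0.6,0,-0.25,0,0.05]]'
python3 -c "
from h import *
o=observe();print(o['qpos'].round(2),o['tool_rot'].round(2),o['time'])"
```

```text
time: 12.35
eef_pos: [-0.2554, 1.0062, 0.4347]
tool_rot: [-180.0, -7.5, 104.2]
wrist_force: [0.0, 0.4, 0.3]
opening: 0.0497
grasp_force: 0.0
[1.0416e+02 6.8400e+01 3.3400e+00 1.0000e-02 1.0075e+02 8.9920e+01] [-180.     -7.52  104.24] 12.35
```

```bash
python3 -m pendant '[[0.6,0,-0.22,0,0.05],[0.6,0,-0.22,0,0.05],[0.6,0,-0.22,0,0.05],[0.6,0,-0.22,0,0.05],[0.6,0,-0.22,0,0.05],[0.6,0,-0.22,0,0.05],[0.6,0,-0.22,0,0.05],[0.6,0,-0.22,0,0.05]]'
python3 -c "
from h import *
o=observe();print(o['qpos'].round(2),o['eef_pos'],o['tool_rot'].round(2),o['time'])"
```

```text
time: 13.35
eef_pos: [-0.2525, 0.9953, 0.4936]
tool_rot: [-180.0, -10.3, 104.2]
wrist_force: [0.8, 0.7, -0.2]
opening: 0.0499
grasp_force: 0.0
[1.0415e+02 6.5090e+01 3.4000e+00 2.0000e-02 1.0122e+02 8.9920e+01] [-0.2525398   0.99529827  0.49355054] [-180.    -10.3   104.23] 13.35
```

```bash
python3 -m pendant '[[0.6,0,-0.1,0,0.05]]'|grep -E 'eef|rot'; python3 -m pendant '[[0.6,0,-0.1,0,0.05]]'|grep -E 'eef|rot'; python3 -m pendant '[[0.6,0,-0.1,0,0.05]]'; python3 -m pendant '[[0,0,0,0,0.05]]'|grep -E 'eef|rot'

```

```text
eef_pos: [-0.2543, 1.0019, 0.4969]
tool_rot: [-180.0, -12.9, 104.2]
eef_pos: [-0.2558, 1.008, 0.5016]
tool_rot: [-180.0, -15.5, 104.2]
time: 13.72
eef_pos: [-0.2571, 1.0131, 0.5089]
tool_rot: [-180.0, -18.0, 104.2]
wrist_force: [0.7, -0.2, -0.1]
opening: 0.0501
grasp_force: 0.0
eef_pos: [-0.257, 1.0128, 0.5101]
tool_rot: [-180.0, -18.0, 104.2]
```

```bash
for i in 1; do python3 -m pendant '[[0.6,0,-0.1,0,0.05]]'|grep rot; python3 -m pendant '[[0.6,0,-0.1,0,0.05]]'|grep rot; python3 -m pendant '[[0.6,0,-0.1,0,0.05]]'|grep rot; python3 -m pendant '[[0.6,0,-0.1,0,0.05]]'|grep rot;python3 -m pendant '[[0.6,0,-0.1,0,0.05]]'; done
python3 - <<'E'
from h import *
# side + top views of the bin: battery faces; floor plane estimate
d=load('t3'); s=load('s3')
for n,d,box in(('top',d,(140,190,245,250)),('side',s,(210,325,255,355))):
    im=d['image'];hsv=cv2.cvtColor(im,cv2.COLOR_RGB2HSV);H,S,V=[hsv[...,i].astype(int) for i in range(3)]
    u0,v0,u1,v1=box
    m=np.zeros(H.shape,np.uint8);m[v0:v1,u0:u1]=((H>=3)&(H<15)&(S>180)&(V>80))[v0:v1,u0:u1]
    cs,_=cv2.findContours(m,0,2);c=max(cs,key=cv2.contourArea);print(n,cv2.boundingRect(c),cv2.boxPoints(cv2.minAreaRect(c)).round(1).tolist())
a=cv2.resize(load('t3')['image'][185:350,130:250],None,fx=3.5,fy=3.5,interpolation=cv2.INTER_CUBIC)
b=cv2.resize(load('s3')['image'][295:410,170:375],(380,213),interpolation=cv2.INTER_CUBIC)
w=load('w4')['image']
c=np.zeros((578,800,3),np.uint8);c[:a.shape[0],:a.shape[1]]=a;c[:213,420:800]=b; w=cv2.resize(w,(380,285)); c[250:535,420:]=w
cv2.imwrite('pics/c4.png',c[:,:,::-1])
E
```

```text
tool_rot: [-180.0, -20.4, 104.2]
tool_rot: [-180.0, -23.0, 104.2]
tool_rot: [-180.0, -25.7, 104.2]
tool_rot: [-180.0, -28.2, 104.2]
time: 14.48
eef_pos: [-0.2604, 1.0264, 0.5745]
tool_rot: [-180.0, -30.7, 104.2]
wrist_force: [0.5, 0.4, 0.2]
opening: 0.0499
grasp_force: 0.0
top (192, 212, 19, 15) [[191.6999969482422, 213.10000610351562], [209.10000610351562, 211.1999969482422], [210.6999969482422, 225.0], [193.1999969482422, 227.0]]
side (224, 331, 20, 16) [[224.0, 336.0], [232.3000030517578, 324.3999938964844], [247.3000030517578, 335.0], [238.89999389648438, 346.70001220703125]]
```

View pics/c4.png

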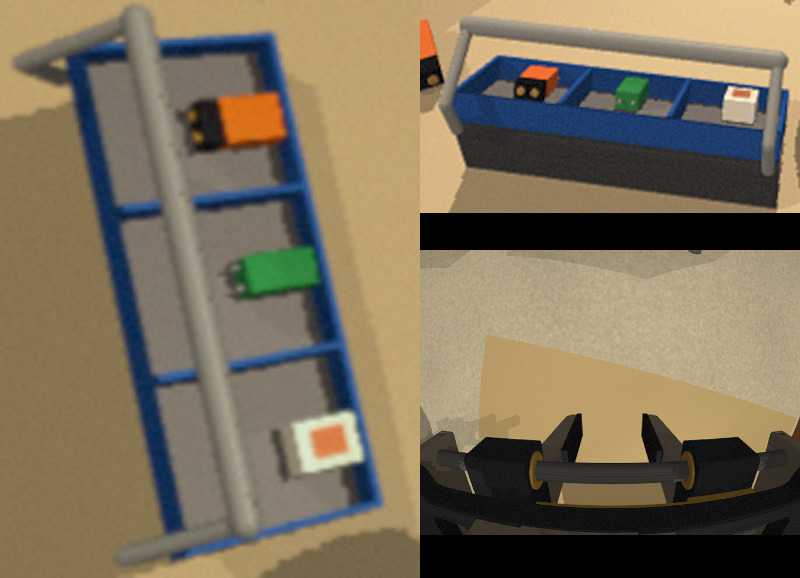

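The crop shows the battery at (235,120) with terminals uphill on the left. The low rim's outer corners are at (275,36) and (381,503). Next I'll compute the bin pose and the battery pose on the sloping plane.

```bash
cat > bin.py <<'E'
from h import *
d=load('t3')
px=lambda u,v:(130+u/3.5-.36,185+v/3.5-.36)
A=hit(d,*px(275,36),.030);B=hit(d,*px(381,503),.030)
print('low rim',A.round(4),B.round(4),'len',np.linalg.norm(A-B))
by=(B-A)/np.linalg.norm(B-A);by[2]=0;bx=np.array([by[1],-by[0],0]);ez=np.array([0,0,1.])
O=(A+B)/2+.0609*bx;O[2]=0
C=hit(d,*px(178,558),.0945);print('high corner bin', ((C-O)@bx).round(4),((C-O)@by).round(4))
for q in((143,10),(243,530)): P=hit(d,*px(*q),.138);print('bar end',(P-O)@bx,(P-O)@by)
print('O',O.round(4),'bin yaw',np.degrees(np.arctan2(bx[1],bx[0])))
c,s=np.cos(np.radians(35)),np.sin(np.radians(35))
e=c*bx+s*ez;n=-s*bx+c*ez;F=O-.045*bx+.014*ez
def onplane(d,u,v,h):
    o,r=ray(d,u,v);p=F+h*n; return o+r*(((p-o)@n)/(r@n))
pr=lambda q:(((q-F)@e)*1e3).round(1).tolist(),
co=lambda q:[round(1e3*float((q-F)@a),1) for a in(e,by)]
if __name__=='__main__':
    for q in((282,93),(287,143),(222,97),(222,148)): print('bat top',co(onplane(d,*px(*q),.0175)))
    im=d['image'];hsv=cv2.cvtColor(im,cv2.COLOR_RGB2HSV);H,S,V=[hsv[...,i].astype(int) for i in range(3)]
    m=np.zeros(H.shape,np.uint8);m[205:235,185:215]=((H>=3)&(H<15)&(S>150)&(V>80))[205:235,185:215]
    ys,xs=np.nonzero(m);P=np.array([co(onplane(d,x,y,.0175)) for x,y in zip(xs,ys)],np.float32)
    r=cv2.minAreaRect(P);print('rect s,y',r,cv2.boxPoints(r).round(1).tolist(),P.mean(0))
    s_=load('s3')
    hs=cv2.cvtColor(s_['image'],cv2.COLOR_RGB2HSV);H,S,V=[hs[...,i].astype(int) for i in range(3)]
    m=np.zeros(H.shape,np.uint8);m[325:355,210:255]=((H>=3)&(H<15)&(S>150)&(V>80))[325:355,210:255]
    ys,xs=np.nonzero(m);P=np.array([co(onplane(s_,x,y,.0175)) for x,y in zip(xs,ys)],np.float32)
    r=cv2.minAreaRect(P);print('side rect',r,P.mean(0),P.min(0),P.max(0))
E
python3 bin.py
```

```text
low rim [0.715  0.1952 0.03  ] [0.4517 0.13   0.03  ] len 0.27121973877368377
high corner bin 0.0332 0.1374
bar end -0.018377122753344965 -0.1317422756460949
bar end -0.013019097342440526 0.13275943275644173
O [0.5687 0.2217 0.    ] bin yaw 103.89978528630458
bat top [-2.5, -102.9]
bat top [1.3, -73.2]
bat top [33.2, -103.4]
bat top [39.6, -74.2]
rect s,y ((18.891969680786133, -88.9096450805664), (31.10775375366211, 36.29498291015625), 88.87671661376953) [[0.4000000059604645, -104.0999984741211], [36.70000076293945, -104.80000305175781], [37.29999923706055, -73.69999694824219], [1.100000023841858, -73.0]] [ 19.222132 -88.73517 ]
side rect ((41.466026306152344, -85.9636001586914), (77.19418334960938, 31.35212516784668), 17.417970657348633) [ 28.97516 -85.72549] [   2.5 -104.9] [ 76. -67.]
```

```bash
python3 -m pendant '[[0.6,0,-0.1,0,0.04]]'|grep rot; python3 -m pendant '[[0.45,0,-0.1,0,0.04]]'|grep rot;  python3 -m pendant '[[0,0,0,0,0.04]]'
cat >> bin.py <<'E'
from scipy.spatial.transform import Rotation as Rn
def R(o): return Rn.from_euler('xyz',o['tool_rot'],degrees=True).as_matrix()
def goto(s,y,h):
    o=observe(); T=F+s*e+y*by+h*n; return (R(o).T@(T-o['eef_pos'])).round(4),T.round(4),o
E
python3 - <<'E' | tail -8
from bin import *
for h in(.194,.344):
    sh,T,o=goto(.026,-.0895,h);print(h,sh,T)
r=R(o);print(o['qpos'].round(1),'tool z vs -n deg',np.degrees(np.arccos(-r[:,2]@n)),'y vs by',np.degrees(np.arccos(abs(r[:,1]@by))))
P0=o['eef_pos']
for k in np.linspace(0,1,9):
    tip=P0+(T-P0)*k+.19*r[:,2];print(k,((tip-O)@bx).round(3),((tip-O)@by).round(3),tip[2].round(3))
E
```

```text
tool_rot: [-180.0, -33.2, 104.2]
tool_rot: [-180.0, -35.5, 104.2]
time: 14.85
eef_pos: [-0.2596, 1.0233, 0.6161]
tool_rot: [180.0, -35.6, 104.2]
wrist_force: [-0.0, 0.0, 0.1]
opening: 0.04
grasp_force: 0.0
0.125 0.938 0.525 0.424
0.25 0.788 0.437 0.385
0.375 0.639 0.349 0.347
0.5 0.489 0.262 0.309
0.625 0.339 0.174 0.271
0.75 0.189 0.086 0.233
0.875 0.039 -0.001 0.194
1.0 -0.11 -0.089 0.156
```

```bash
python3 - <<'E' | tail -3
from bin import *
for h in(.194,.344):
    sh,T,o=goto(.026,-.0895,h);print(h,sh,T)
r=R(o);print(o['qpos'].round(1),'tool z vs -n deg',np.degrees(np.arccos(-r[:,2]@n)),'y vs by',np.degrees(np.arccos(abs(r[:,1]@by))))
E
```

```text
0.194 [-1.1566  0.6945 -0.3022] [0.688  0.1122 0.1878]
0.344 [-1.155   0.694  -0.4522] [0.7087 0.0287 0.3107]
[1.041e+02 5.960e+01 3.300e+00 1.000e-01 8.140e+01 8.990e+01] tool z vs -n deg 0.6641852855943842 y vs by 0.33423827690700314
```

```bash
python3 -m pendant '[[-1.155,0.694,-0.452,0,0.04],[-1.155,0.694,-0.452,0,0.04],[-1.155,0.694,-0.452,0,0.04],[-1.155,0.694,-0.452,0,0.04],[-1.155,0.694,-0.452,0,0.04],[-1.155,0.694,-0.452,0,0.04],[-1.155,0.694,-0.452,0,0.04],[-1.155,0.694,-0.452,0,0.04],[-1.155,0.694,-0.452,0,0.04],[-1.155,0.694,-0.452,0,0.04],[-1.155,0.694,-0.452,0,0.04],[-1.155,0.694,-0.452,0,0.04],[-1.155,0.694,-0.452,0,0.04],[-1.155,0.694,-0.452,0,0.04],[-1.155,0.694,-0.452,0,0.04],[-1.155,0.694,-0.452,0,0.04],[-1.155,0.694,-0.452,0,0.04],[-1.155,0.694,-0.452,0,0.04],[-1.155,0.694,-0.452,0,0.04],[-1.155,0.694,-0.452,0,0.04]]'
python3 - <<'E' | tail -1
from bin import *
sh,T,o=goto(.026,-.0895,.344);print(sh,T,o['qpos'].round(1))
E
```

```text
time: 17.35
eef_pos: [0.5535, 0.1889, 0.3611]
tool_rot: [180.0, -35.4, 104.2]
wrist_force: [0.6, 0.6, -0.4]
opening: 0.0404
grasp_force: 0.0
[-0.1869  0.111  -0.0709] [0.7087 0.0287 0.3107] [  9.1  21.4 102.5  39.2  65.7 -24.9]
```

```bash
python3 -m pendant '[[-0.187,0.111,-0.071,0,0.04],[-0.187,0.111,-0.071,0,0.04],[-0.187,0.111,-0.071,0,0.04],[-0.187,0.111,-0.071,0,0.04],[-0.187,0.111,-0.071,0,0.04],[-0.187,0.111,-0.071,0,0.04]]'
python3 - <<'E' | tail -8
from bin import *
d=save('wrist','w5');d['fish']=1
im=d['image'];hsv=cv2.cvtColor(im,cv2.COLOR_RGB2HSV);H,S,V=[hsv[...,i].astype(int) for i in range(3)]
u,v=proj(d,F+.026*e-.0895*by+.0175*n); print('pred',u,v)
m=((H>=3)&(H<15)&(S>150)&(V>80)).astype(np.uint8)
k,l,st,c=cv2.connectedComponentsWithStats(m)
for i in range(1,k):
    if st[i,4]>60:
        ys,xs=np.nonzero(l==i);P=np.array([co(onplane(d,x,y,.0175)) for x,y in zip(xs,ys)],np.float32);r=cv2.minAreaRect(P)
        print(c[i].round(),st[i],'sy',np.array(r[0]).round(1),np.array(r[1]).round(1),round(r[2],1),P.min(0),P.max(0))
sh,T,o=goto(.026,-.0895,.194);print(sh,o['eef_pos'],o['time'])
E
```

```text
time: 18.1
eef_pos: [0.7069, 0.0307, 0.3108]
tool_rot: [-179.9, -35.4, 104.2]
wrist_force: [-0.6, -0.1, 0.5]
opening: 0.04
grasp_force: 0.0
bar end -0.013019097342440526 0.13275943275644173
O [0.5687 0.2217 0.    ] bin yaw 103.89978528630458
pred 325.0222482568403 237.6495490267508
[603. 141.] [  540     0   100   340 21243] sy [ 104.8 -386. ] [385.3 155.3] 6.2 [ -89.6 -481.7] [ 304.7 -291.4]
[319. 237.] [312 226  31  40  72] sy [ 19. -91.] [25.2 34.4] 89.8 [   1.8 -103.7] [ 36.1 -78.4]
[127. 246.] [119 236  16  21 271] sy [17.5 97. ] [15.4 19.6] 90.0 [ 7.7 89.3] [ 27.3 104.7]
[472. 283.] [ 441  250   64   67 2324] sy [ -17.4 -227.1] [58.5 43.6] 39.7 [ -50.1 -261.4] [  15.4 -193.9]
[-0.0037  0.0019  0.1488] [0.70676603 0.03113842 0.31122694] 18.15
```

View pics/w5.png

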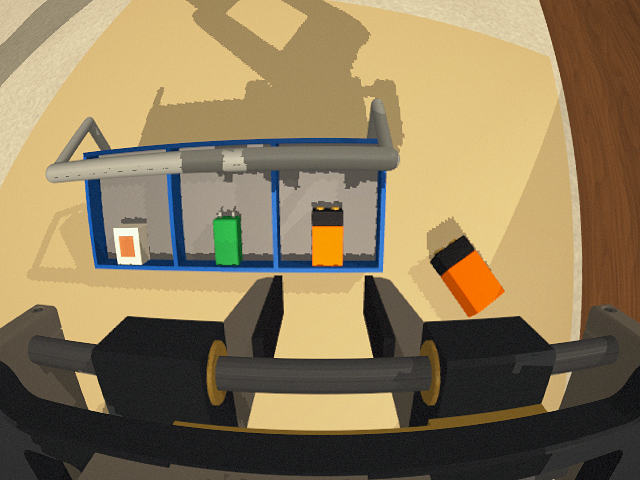

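The wrist view looks square to the floor. The battery is at (327,235), centred in its compartment and aligned with the bin, and the tilted line clears the bar. I'll go in along tool z.

```bash
python3 -m pendant '[[-0.004,0.003,0.04,0,0.04],[-0.004,0.003,0.08,0,0.04],[-0.004,0.003,0.115,0,0.04],[-0.004,0.003,0.135,0,0.04],[-0.004,0.003,0.147,0,0.04],[-0.004,0.003,0.147,0,0.04],[-0.004,0.003,0.147,0,0.04]]'; python3 -m pendant '[[0,0,0,0,0.018],[0,0,0,0,0.018],[0,0,0,0,0.018],[0,0,0,0,0.018]]'
python3 - <<'E' | tail -1
from bin import *
print(goto(.026,-.0905,.194))
E
```

```text
time: 19.02
eef_pos: [0.6908, 0.1099, 0.1899]
tool_rot: [179.9, -35.3, 104.3]
wrist_force: [-0.1, 0.0, 0.5]
opening: 0.04
grasp_force: 0.0
time: 19.52
eef_pos: [0.6906, 0.1099, 0.1896]
tool_rot: [179.9, -35.3, 104.3]
wrist_force: [0.5, -4.0, 5.6]
opening: 0.0261
grasp_force: 30.0
        1.72319602e+00,  2.97614861e-04]), 'eef_pos': array([0.69059036, 0.10990561, 0.18955477]), 'tool_rot': array([179.92887542, -35.34634838, 104.25420473]), 'wrist_force': array([ 0.53832961, -4.01172857,  5.60131402]), 'torque': array([-0.29824454, -0.01572993,  0.10840502]), 'grasp_force': 30.00165581703186, 'opening': 0.026085064301307564})
```

Gripped at 26.1 mm. I'll withdraw along the tool and swing to the right-hand side, where pulling outward takes the tilt back out.

```bash
python3 -m pendant '[[0,0,-0.02,0,0.018],[0,0,-0.06,0,0.018],[0,0,-0.11,0,0.018],[0,0,-0.16,0,0.018],[0,0,-0.2,0,0.018],[0,0,-0.2,0,0.018]]'; python3 -m pendant '[[-0.493,-0.699,-0.529,0,0.018],[-0.493,-0.699,-0.529,0,0.018],[-0.493,-0.699,-0.529,0,0.018],[-0.493,-0.699,-0.529,0,0.018],[-0.493,-0.699,-0.529,0,0.018],[-0.493,-0.699,-0.529,0,0.018],[-0.493,-0.699,-0.529,0,0.018],[-0.493,-0.699,-0.529,0,0.018],[-0.493,-0.699,-0.529,0,0.018],[-0.493,-0.699,-0.529,0,0.018],[-0.493,-0.699,-0.529,0,0.018],[-0.493,-0.699,-0.529,0,0.018],[-0.493,-0.699,-0.529,0,0.018],[-0.493,-0.699,-0.529,0,0.018],[-0.493,-0.699,-0.529,0,0.018],[-0.493,-0.699,-0.529,0,0.018],[-0.493,-0.699,-0.529,0,0.018],[-0.493,-0.699,-0.529,0,0.018]]'; python3 -c "
from h import *
o=observe();print(o['qpos'].round(1))"
```

```text
time: 20.27
eef_pos: [0.7196, -0.004, 0.3557]
tool_rot: [179.6, -35.2, 104.3]
wrist_force: [0.1, -0.2, -0.3]
opening: 0.0263
grasp_force: 30.0
time: 22.52
eef_pos: [0.2148, -0.8612, 0.4948]
tool_rot: [180.0, -35.5, 104.2]
wrist_force: [-0.4, 0.2, -0.3]
opening: 0.0259
grasp_force: 30.0
[-76.1  59.8  17.4  -0.2 138.4 -90.4]
```

```bash
python3 -m pendant '[[-0.02,0,-0.014,0,0.018],[-0.033,0,-0.023,0,0.018],[-0.045,0,-0.032,0,0.018],[-0.056,0,-0.04,0,0.018]]'; python3 -m pendant '[[-0.5,0,-0.25,0,0.018]]'|grep -E 'rot|force';python3 -m pendant '[[-0.5,0,-0.25,0,0.018]]'|grep -E 'rot|force';python3 -m pendant '[[-0.5,0,-0.25,0,0.018]]';python3 -c "
from h import *
o=observe();print(o['qpos'].round(1))"
```

```text
time: 23.02
eef_pos: [0.2224, -0.885, 0.4916]
tool_rot: [-180.0, -33.6, 104.3]
wrist_force: [0.8, -0.3, -0.8]
opening: 0.0259
grasp_force: 30.0
tool_rot: [-180.0, -31.8, 104.2]
wrist_force: [0.5, 0.4, -0.9]
grasp_force: 30.0
tool_rot: [-180.0, -30.0, 104.2]
wrist_force: [0.1, 0.5, -0.2]
grasp_force: 30.0
time: 23.4
eef_pos: [0.2293, -0.9125, 0.4374]
tool_rot: [-180.0, -28.1, 104.2]
wrist_force: [0.4, -0.1, -0.0]
opening: 0.0261
grasp_force: 30.0
[-76.   69.3   3.4  -0.2 135.4 -90.3]
```

```bash
python3 -m pendant '[[-0.5,0,-0.3,0,0.018]]'|grep rot;python3 -m pendant '[[-0.5,0,-0.3,0,0.018]]'|grep rot;python3 -m pendant '[[-0.5,0,-0.3,0,0.018]]'|grep rot;python3 -m pendant '[[-0.5,0,-0.3,0,0.018]]'|grep rot;python3 -m pendant '[[-0.5,0,-0.3,0,0.018]]'|grep rot;python3 -m pendant '[[-0.5,0,-0.25,0,0.018]]'
```

```text
tool_rot: [-180.0, -26.0, 104.2]
tool_rot: [-180.0, -23.8, 104.2]
tool_rot: [-180.0, -21.6, 104.2]
tool_rot: [-180.0, -19.3, 104.2]
tool_rot: [-179.9, -17.0, 104.3]
time: 24.15
eef_pos: [0.2394, -0.9492, 0.4191]
tool_rot: [-179.9, -14.6, 104.3]
wrist_force: [1.3, 0.0, -1.0]
opening: 0.0264
grasp_force: 30.0
```

```bash
python3 -m pendant '[[-0.5,0,-0.25,0,0.018]]'|grep rot;python3 -m pendant '[[-0.5,0,-0.25,0,0.018]]'|grep rot;python3 -m pendant '[[-0.5,0,-0.2,0,0.018]]'|grep rot;python3 -m pendant '[[-0.5,0,-0.2,0,0.018]]'|grep rot;python3 -m pendant '[[-0.5,0,-0.2,0,0.018]]'
```

```text
tool_rot: [-179.9, -12.3, 104.3]
tool_rot: [-179.9, -9.9, 104.3]
tool_rot: [-179.9, -7.4, 104.3]
tool_rot: [-179.9, -5.0, 104.3]
time: 24.78
eef_pos: [0.2475, -0.979, 0.4292]
tool_rot: [-179.9, -2.5, 104.3]
wrist_force: [-0.3, 1.1, -1.0]
opening: 0.0263
grasp_force: 30.0
```

```bash
python3 -m pendant '[[-0.5,0,-0.2,0,0.018]]'|grep rot; python3 -m pendant '[[0.02,0,0,0,0.018],[0.04,0,0,0,0.018]]'; python3 - <<'E' | tail -3
from bin import *
p=np.array([0.69059,0.10991,0.18955]);r=Rn.from_euler('xyz',[179.93,-35.35,104.25],degrees=True).as_matrix()
for s in(.026,):
    B=F+s*e-.0905*by; print('battery origin in tool mm',(r.T@(B-p)*1e3).round(1))
o=observe();print((R(o).T@(np.array([.5950,-.0990,.34])-o['eef_pos'])).round(4),o['tool_rot'],o['eef_pos'])
E
```

```text
tool_rot: [-179.9, 0.0, 104.3]
time: 25.15
eef_pos: [0.2388, -0.9448, 0.4339]
tool_rot: [-179.9, -0.1, 104.3]
wrist_force: [0.2, -1.0, -0.5]
opening: 0.026
grasp_force: 30.0
O [0.5687 0.2217 0.    ] bin yaw 103.89978528630458
battery origin in tool mm [ 1.00e-01 -5.00e-01  1.97e+02]
[0.7316 0.5538 0.0947] [-1.79917125e+02 -1.27561413e-01  1.04272597e+02] [ 0.23883836 -0.94476011  0.43390246]
```

The tool is level again with the battery held. I'll move it over the cradle with the terminals towards world +x.

```bash
python3 -m pendant '[[0.732,0.554,0.07,21.8,0.018],[0.732,0.554,0.07,21.8,0.018],[0.732,0.554,0.07,21.8,0.018],[0.732,0.554,0.07,21.8,0.018],[0.732,0.554,0.07,21.8,0.018],[0.732,0.554,0.07,21.8,0.018],[0.732,0.554,0.07,21.8,0.018],[0.732,0.554,0.07,21.8,0.018],[0.732,0.554,0.07,21.8,0.018],[0.732,0.554,0.07,21.8,0.018],[0.732,0.554,0.07,21.8,0.018],[0.732,0.554,0.07,21.8,0.018],[0.732,0.554,0.07,21.8,0.018],[0.732,0.554,0.07,21.8,0.018],[0.732,0.554,0.07,21.8,0.018],[0.732,0.554,0.07,21.8,0.018],[0.732,0.554,0.07,21.8,0.018],[0.732,0.554,0.07,21.8,0.018]]'
python3 - <<'E'
from h import *
w=save('wrist','w6')['image'];s=save('side','s6')['image'];t=load('t3')['image']
a=cv2.resize(w[180:480,180:480],(400,400));b=cv2.resize(s[150:270,280:400],(400,400),interpolation=cv2.INTER_CUBIC)
c=cv2.resize(t[235:275,335:375],(160,160),interpolation=cv2.INTER_CUBIC)
out=np.zeros((560,800,3),np.uint8);out[:400,:400]=a;out[:400,400:]=b;out[400:,:160]=c
cv2.imwrite('pics/c6.png',out[:,:,::-1]);o=observe();print(o['eef_pos'],o['tool_rot'])
E
```

```text
time: 27.4
eef_pos: [0.5949, -0.1006, 0.3662]
tool_rot: [-179.8, 0.1, -4.8]
wrist_force: [0.1, 0.5, 0.1]
opening: 0.026
grasp_force: 30.0
[ 0.59489647 -0.10055925  0.36594285] [-1.79751016e+02  1.41114709e-01 -4.83449358e+00]
```

View pics/c6.png

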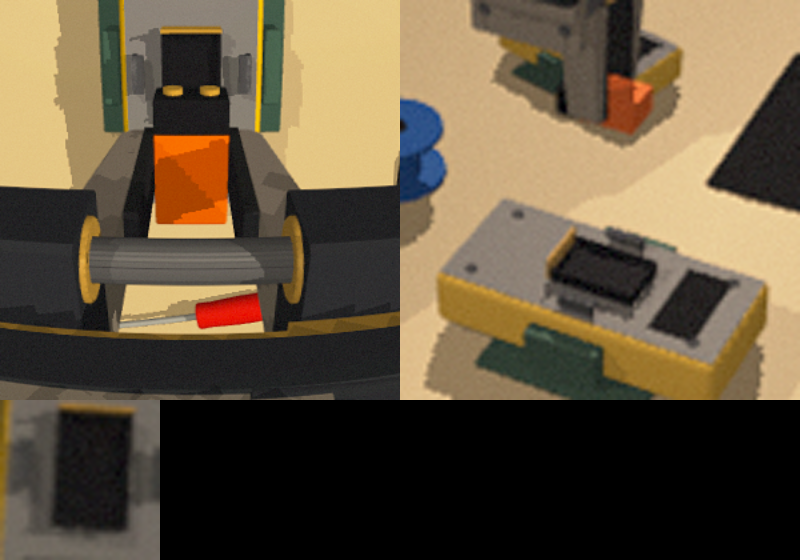

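```bash
python3 - <<'E'
from bin import *
d=load('w6');d['fish']=1
p=np.array([0.5949,-.1006,.366]);r=Rn.from_euler('xyz',[-179.75,.14,-4.83],degrees=True).as_matrix()
k=lambda u,v,z:(lambda P:(P.round(4),((P-p)@r*1e3).round(1)))(hit(d,180+u*.75,180+v*.75,z))
print('low end',k(155,223,.1865),k(228,223,.1865))
print('top uphill edge',k(154,93,.1865),k(229,93,.1865))
print('term',k(173,91,.178),k(209,91,.178))
print('plate top edges',k(162,27,.061),k(221,27,.061),k(162,34,.061))
print('keepers',k(137,75,.054),k(240,75,.054))
print('deck yellow edges',k(122,75,.045),k(260,75,.045))
t=load('t3');hsv=cv2.cvtColor(t['image'],cv2.COLOR_RGB2HSV);V=hsv[...,2]
m=np.zeros(V.shape,np.uint8);m[235:269,345:372]=(V[235:269,345:372]<50)
q=cv2.minAreaRect(cv2.findContours(m,0,2)[0][0]);print([hit(t,*a,.053).round(4) for a in cv2.boxPoints(q)],hit(t,*q[0],.053),q)
E
```

```text
low rim [0.715  0.1952 0.03  ] [0.4517 0.13   0.03  ] len 0.27121973877368377
high corner bin 0.0332 0.1374
bar end -0.018377122753344965 -0.1317422756460949
bar end -0.013019097342440526 0.13275943275644173
O [0.5687 0.2217 0.    ] bin yaw 103.89978528630458
low end (array([ 0.5725, -0.084 ,  0.1865]), array([-23.3, -13.9, 179.6])) (array([ 0.5703, -0.1108,  0.1865]), array([-23.2,  13.1, 179.5]))
top uphill edge (array([ 0.6222, -0.0892,  0.1865]), array([ 26.7, -12.9, 179.5])) (array([ 0.6201, -0.1141,  0.1865]), array([ 26.7,  12.1, 179.4]))
term (array([ 0.6201, -0.095 ,  0.178 ]), array([ 25.1,  -6.9, 188. ])) (array([ 0.619 , -0.1076,  0.178 ]), array([ 25.1,   5.7, 187.9]))
plate top edges (array([ 0.6268, -0.0846,  0.061 ]), array([ 31.2, -17.3, 305. ])) (array([ 0.6239, -0.1187,  0.061 ]), array([ 31.2,  16.9, 304.9])) (array([ 0.6227, -0.0842,  0.061 ]), array([ 27. , -17.3, 305. ]))
keepers (array([ 0.5979, -0.066 ,  0.054 ]), array([  0.8, -33.3, 312.1])) (array([ 0.5926, -0.1284,  0.054 ]), array([  0.9,  29.2, 311.9]))
deck yellow edges (array([ 0.5966, -0.0553,  0.045 ]), array([ -1.3, -43.8, 321.2])) (array([ 0.5893, -0.1417,  0.045 ]), array([ -1.3,  42.8, 320.8]))
[array([ 0.566 , -0.0797,  0.053 ]), array([ 0.622 , -0.0838,  0.053 ]), array([ 0.6196, -0.1191,  0.053 ]), array([ 0.5637, -0.1145,  0.053 ])] [ 0.59266929 -0.09926944  0.053     ] ((357.58306884765625, 252.50460815429688), (18.416046142578125, 29.121761322021484), 3.179830312728882)
```

The crop shows the terminals facing the brass plate, which is at (190,30). In the tool frame the battery centre is at about x +1.5 mm and the cradle centre at about +0.5 mm. I'll lower with a 1 mm correction.

```bash
python3 -m pendant '[[-0.001,-0.001,0.05,0,0.018],[-0.001,-0.001,0.09,0,0.018],[-0.001,-0.001,0.106,0,0.018],[-0.001,-0.001,0.106,0,0.018],[-0.001,-0.001,0.106,0,0.018]]'; python3 -m pendant '[[0,0,0.004,0,0.018],[0,0,0.007,0,0.018],[0,0,0.007,0,0.018]]'
```

```text
time: 28.12
eef_pos: [0.5948, -0.0981, 0.2611]
tool_rot: [-179.8, 0.0, -4.8]
wrist_force: [0.8, 1.1, 0.2]
opening: 0.0258
grasp_force: 30.0
time: 28.5
eef_pos: [0.594, -0.0976, 0.2526]
tool_rot: [-179.7, 0.2, -4.7]
wrist_force: [-0.2, 0.3, -0.2]
opening: 0.026
grasp_force: 30.0
```

```bash
python3 -m pendant '[[0,0.002,0,0,0.018],[0,0.002,0.002,0,0.018],[0,0.002,0.003,0,0.018],[0,0.002,0.004,0,0.018],[0,0.002,0.004,0,0.018]]'
python3 - <<'E'
from h import *
w=save('wrist','w7')['image'];s=save('side','s7')['image']
a=cv2.resize(w[180:400,220:440],(400,400));b=cv2.resize(s[190:280,285:375],(400,400),interpolation=cv2.INTER_CUBIC)
cv2.imwrite('pics/c7.png',np.hstack([a,b])[:,:,::-1])
E
```

```text
time: 29.12
eef_pos: [0.5939, -0.0996, 0.2487]
tool_rot: [-179.7, 0.2, -4.7]
wrist_force: [-1.0, 0.1, 2.3]
opening: 0.026
grasp_force: 30.0
```

View pics/c7.png

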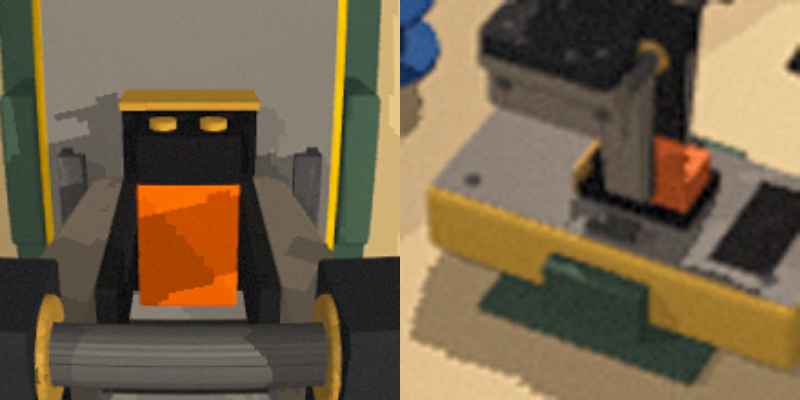

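In the crop the battery (138–240) is centred on the brass plate (122–258), with the terminals just short of it and light contact. Release and withdraw.

```bash
python3 -m pendant '[[0,0,0.001,0,0.018],[0,0,0.001,0,0.018],[0,0,0.001,0,0.036],[0,0,0.001,0,0.036],[0,0,0.001,0,0.036],[0,0,-0.02,0,0.036],[0,0,-0.06,0,0.036],[0,0,-0.11,0,0.036],[-0.05,0,-0.15,0,0.036],[-0.05,0,-0.15,0,0.036]]'
python3 - <<'E'
from h import *
w=save('wrist','w8')['image'];s=save('side','s8')['image']; t=save('top','t8')['image']
a=cv2.resize(w[150:350,220:420],(400,400));b=cv2.resize(s[160:280,285:475],(400,253),interpolation=cv2.INTER_CUBIC)
o=np.zeros((553,800,3),np.uint8);o[:400,:400]=a;o[:253,400:]=b
c=cv2.resize(t[190:370,320:540],(366,300));o[253:553,400:766]=c
cv2.imwrite('pics/c8.png',o[:,:,::-1])
d=load('w8');d['fish']=1
hsv=cv2.cvtColor(w,cv2.COLOR_RGB2HSV);H,S,V=[hsv[...,i].astype(int) for i in range(3)]
m=((H>=3)&(H<15)&(S>150)&(V>80)).astype(np.uint8)
k,l,st,cc=cv2.connectedComponentsWithStats(m)
for i in range(1,k):
    if st[i,4]>300:
        q=cv2.minAreaRect(np.argwhere(l==i)[:,::-1].astype(np.float32)); print(cc[i],st[i],[hit(d,*x,.0685).round(4).tolist() for x in cv2.boxPoints(q)])
E
```

```text
time: 30.48
eef_pos: [0.5431, -0.0962, 0.4016]
tool_rot: [-179.8, -0.0, -4.7]
wrist_force: [-0.0, -0.4, 0.5]
opening: 0.0359
grasp_force: 0.0
[54.21266615 33.74824081] [  32    9   46   49 1279] [[0.7768, 0.2009, 0.0685], [0.8103, 0.1675, 0.0685], [0.7778, 0.1298, 0.0685], [0.7454, 0.1607, 0.0685]]
[322.41803922 181.43607843] [ 307  160   32   43 1275] [[0.6056, -0.0859, 0.0685], [0.6034, -0.1117, 0.0685], [0.5679, -0.1089, 0.0685], [0.5701, -0.0827, 0.0685]]
```

View pics/c8.png

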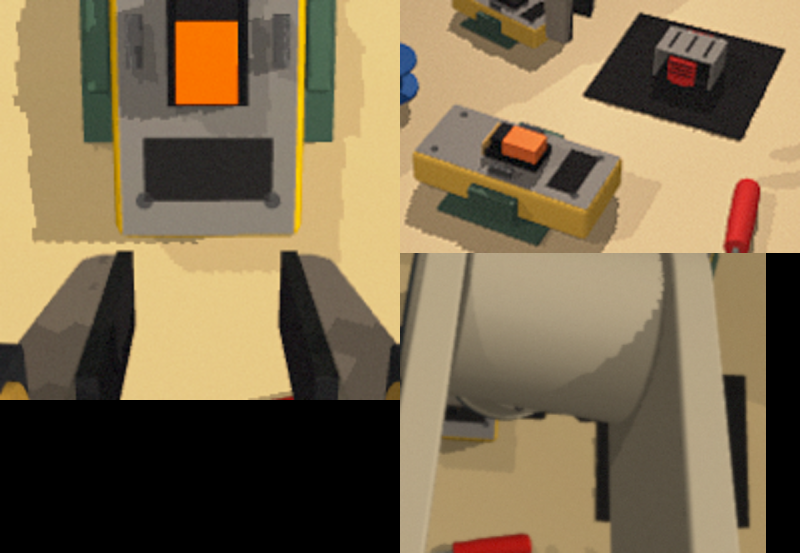

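The battery is seated in the cradle with even side margins, at (207,62) in the wrist crop. The cover stands upright on the mat at (690,55). Everything is clear of the gripper.

```bash
python3 -c "
from cell import sign_off
print(sign_off())"
```

```text
the job is handed in; nothing more can be done
None
```

I handed the job in after about 31 s of robot time, with the cover upright on the mat and the battery flat in the cradle, terminals towards the brass plate; the sign-off returned no verdict.

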